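# Spot the two hole marks of a name plate on an x-y punch stand

## Robot

A 6-joint arm with a two-finger parallel gripper is mounted at the origin on a cart in front of the work surface, level with it; the furniture and walls round the work are solid. World frame = base frame: x ahead of the robot, y to its left, z up, the work surface at z = 0. Lengths are in m, angles in rad, forces in N, time in s.
With the tool pointing down it reaches from about 0.375 to 0.825 m from the base axis. Payload 5.5 kg.
Tool frame: the origin (TCP) lies midway between the tips of the shut fingers; the grasp point (between the pads) lies 19 mm behind it; z points along the fingers, y is the line along which they close (so a half turn about z gives the same grasp; the last joint's range is limited). The gripper opens to 85 mm and grips with 20 to 120 N. Pads are 22 mm wide; open, the fingers measure 114 mm over their backs; the gripper's body (76 mm by 85 mm) begins 54 mm behind the grasp point. The pads swing forward as they close: fully open they stand 13 mm farther back than shut.
Start: joints at [1.12, 0.314, -0.047, 1.21, 0, 1.571], TCP at [0.261, 0.54, 0.231] pointing down, gripper open.
Joint ranges: [-2.67, 2.67], [-0.69, 1.73], [-1.03, 1.25], [-2.08, 2.16], [-1.42, 1.45], [-3.14, 3.14]. Speed limits (rad/s): [2.39, 2.39, 3.01, 3.14, 3.14, 3.14].

## Interface

Orientations are given as a 3x3 rotation matrix whose columns are the frame's x, y, z axes.
In Python, from station import arm gives the robot as it stands.
- The arm moves only by the tool arm_command, never from a script. Its argument "commands" is a list of rows, each a list of 6 numbers: the shift along the tool's x, y, z each as a share of 600 mm, from -1 to 1, then the turn, a rotation vector about the tool's x, y, z each as a share of pi rad, from -1 to 1. In form: [[tx, ty, tz, ax, ay, az], ...]. A call has 1 to 8 rows; each row is the pose to reach, as a shift and turn from the pose commanded when the call began, along the tool's axes at that moment, turning the shorter way round; what a row does not reach only later rows make up. A row lasts 1/8 s, in which the tool goes at most 62.5 mm and 10.7 degrees, less where a joint would pass 70% of its speed; a pose out of reach is approached as far as the arm can. A call with a number of a shift or a turn outside -1 to 1 is refused whole. A call with a gripper value outside its range is refused whole. "fingers" is the opening, from -1 (shut) to 1 (fully open), set as the call begins (left out, the last holds). The fingers move at their own pace and stop on an object; "grip_force" is the grip in N (left out, the last holds). Time passes only in rows, so rows that repeat a pose let the fingers close. It gives the time, the measured TCP pose, the force, the opening and the grip force at its end, in the units of the state.
- arm.sense(): the state, without advancing time (a new reading comes with each control period).
- arm.get_image(name): name is "scene" or "top" or "wrist"; returns a dict with "image" (420x560x3 uint8, red, green, blue), "mtx" (3x3 intrinsics, pixels), "camera_from_world" (4x4, takes a point from world to camera coordinates). Camera axes: x right, y up, looking along -z (the intrinsics and any distortion apply to the point x, -y, -z); pixel columns grow to the right and rows downward; lengths in m; the calibration is good to about 2 mm. A picture is of the moment at which its call begins. There is no depth.
- arm.hand_in(): hands the job in; it is judged then, once.
The state is a dict: "clock": time; "joints": joint angles; "joint_velocities": joint speeds; "joint_torque": joint torques, N m; "tool_pos": TCP position; "tool_rot": TCP orientation; "ft_force": force on the tool from outside, world axes, zero at the start; "ft_torque": the same for the moment, N m; "opening": opening from 0.0 (shut) to 1.0 (fully open); "grip_force": force on a finger pad.
Only numpy, scipy, OpenCV 4.12 (cv2) and the standard library are available. Lean on these libraries where they do the work, as an engineer would, in place of code of your own. Each camera call takes 0.05 s, during which the arm holds its last target. There are 200 camera calls.

## Task

Pull the orange lock of the green punch stand fully out to its front stop, then guide the table by its black knob until the red ring on the name plate lies under the punch point, and press the red cap right down so that the dot falls inside the ring. Then step the table on until the blue ring lies under the point and press the cap right down there too; leave the table standing there, with the lock out. The punch must not be pressed anywhere else on the plate, and the other things on the bench stay where they are.

Things in the scene. Friction and masses are not known exactly. Their poses are not given: they have to be found in the camera images.
- stand: Green spotting stand, 235 mm deep, 176 wide, 182 high, fixed to the bench. Its frame: origin on the bench straight below the punch, x to the back (towards its column at x = +92 mm), y to the left, z up. The base is 18 mm high; behind the punch stand a column (34 mm wide) and an over-arm (z 122 to 146 mm) that holds the dark punch head (29 mm across, z 104 to 153 mm).
- lock_slide (a joint): Travel of the table lock in m: 0 = bolt pushed in (the cross slide is locked in its middle), 0.024 = pulled all the way out against its front end stop (free). It moves along the stand's -x. Needs about 2 N.
- lock_fin (a point): Centre of the top of the lock's upright orange fin: 14 mm in x, 18 mm in y, standing from 26 mm below this point to it; a dark block 24 x 18 x 14 mm lies below that, and the metal track 39 mm below this point. The fin is at the left front corner of the stand and can be gripped across its 18 mm.
- cross_slide (a joint): Position of the cross slide along the stand's y (left) in m, -0.033 to 0.033; stays where it is left (about 2 N friction). Locked at 0 until the lock is out.
- table (a joint): Position of the table on the cross slide along the stand's x (to the back) in m, -0.026 to 0.026; stays where it is left (about 2 N friction).
- knob_top (a point): Centre of the top of the upright black knob with which the table is pushed and pulled in both directions: 23 mm across, grip it from 7 to 36 mm below this point; it stands on a tongue (26 mm wide, its top 54 mm below this point) in front of the table. It moves with the table; the stand's directions apply.
- red_ring (a point): Centre of the red printed ring (8 mm inside, 12 mm outside) at the right rear corner of the cream name plate (60 x 86 mm, clamped on the table), on the plate's top, 59 mm above the bench.
- blue_ring (a point): Centre of the blue printed ring, same size, at the left front corner of the same name plate.
- punch_point (a point): The sharp lower tip of the steel punch, in the fixed head; 7 mm above the name plate when up.
- punch_cap (a point): Centre of the top of the punch's red cap, 30 mm across, 182 mm above the bench when up.
- punch (a joint): How far the punch is pressed down, in m: 0 = up (a spring returns it), 0.007 = right down, on the plate; right down takes about 5 N.
- badge_3: Bystander: pin badge, red with a yellow star, 56 mm across, 6 high; origin under its centre.
- badge_4: Bystander: pin badge lying face down, white back with a pin, 56 mm across; origin under its centre.
- marker_red: Bystander: felt marker, white and red, 131 mm long; lies on the bench, origin at its middle.
- tape_green: Bystander: roll of green tape, 48 mm across, 16 high; origin under its centre.
- tape_amber: Bystander: roll of amber tape, 56 mm across, 16 high; origin under its centre.
- pin_tub: Bystander: pale grey tub, 64 mm across, 47 high; origin under its centre.
- circle_cutter: Bystander: circle cutter, grey ring 118 mm across with a red mushroom knob, 57 high; origin under its centre.
- glue_stick: Bystander: yellow, white and blue glue stick, 91 mm long; lies on the bench, origin at its middle.

How it is judged:
By the outcome, as a careful person would: the job done as asked, in the order asked, and still so for the second after the job is handed in, with the robot touching nothing.
It also fails if it takes over 58 s, if anything falls off the work surface, if the arm or the gripper's body presses on something with over 40 N, if the wrist force passes 120 N, or if a joint passes its speed limit or range.

## Working session

There is one attempt and no reset: what is moved stays moved. The work goes in short steps, Python scripts to look and compute and a tool call to move; the robot and the scene stay as the last step left them, time stands still between calls to the robot, and variables do not carry over. Pictures are saved under pics/ and viewed, at most 10 in all, crops included, and the job is handed in when it is done.

Besides the shell and the picture viewer there is one more tool, called after "Emit:" as name([rows], argument=value, ...), one row to a line, values as JSON. arm_command: Moves the arm, as the interface text tells. Its arguments: {"type":"object","properties":{"commands":{"type":"array"},"fingers":{"type":"number"},"grip_force":{"type":"number"}},"required":["commands"]}

```bash
mkdir -p pics && ls
python3 - <<'E'
from station import arm
import cv2,pickle
d={}
for n in("scene","top"):
    r=arm.get_image(n); d[n]=r
    cv2.imwrite(f"pics/{n}0.png",cv2.cvtColor(r["image"],cv2.COLOR_RGB2BGR))
    print(n,r["mtx"].tolist(),r["camera_from_world"].round(3).tolist(),[k for k in r])
pickle.dump(d,open("d0.pkl","wb"))
s=arm.sense();print(s["clock"],s["tool_pos"],s["tool_rot"],s["opening"])
E
```

```text
pics
scene [[417.9206328030119, 0.0, 278.32330558460995], [0.0, 417.9206328030119, 203.25668879272482], [0.0, 0.0, 1.0]] [[0.259, -0.966, 0.014, -0.252], [0.816, 0.226, 0.533, -0.478], [-0.518, -0.127, 0.846, -0.88], [0.0, 0.0, 0.0, 1.0]] ['image', 'mtx', 'camera_from_world']
top [[502.7997520445303, 0.0, 283.6528039692419], [0.0, 502.7997520445303, 205.8606632212862], [0.0, 0.0, 1.0]] [[-0.434, -0.901, -0.001, 0.159], [0.849, -0.409, 0.333, -0.538], [-0.301, 0.143, 0.943, -1.067], [0.0, 0.0, 0.0, 1.0]] ['image', 'mtx', 'camera_from_world']
0.1 [0.26116105 0.53959319 0.23052012] [[-9.00111474e-01  4.35659115e-01 -6.85882648e-04]
 [ 4.35659655e-01  9.00110381e-01 -1.40243423e-03]
 [ 6.38683705e-06 -1.56115854e-03 -9.99998781e-01]] 1.0046540181262142
```

View pics/scene0.png

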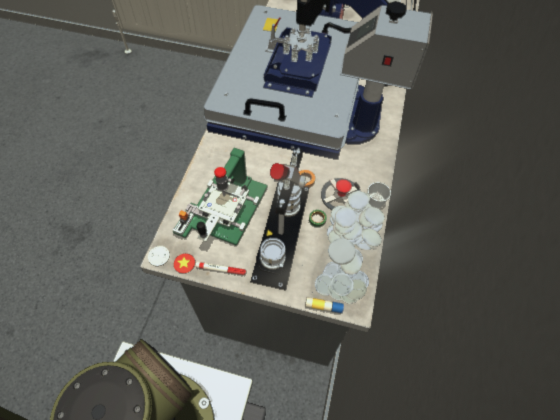

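View pics/top0.png

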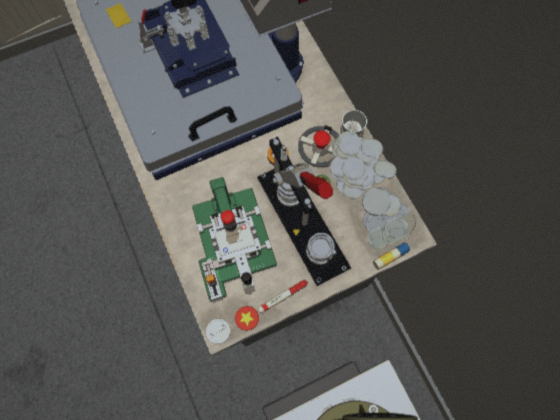

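The stand is at about (220,205) in the scene view and (235,240) in the top view; the fin is at (183,215)/(211,280) and the knob at (202,229)/(247,279). I'll enlarge both.

Run:
```python
import cv2,pickle,numpy as np
d=pickle.load(open("d0.pkl","rb"))
def crop(n,c,r,w,h,s):
    im=cv2.cvtColor(d[n]["image"],cv2.COLOR_RGB2BGR)[r:r+h,c:c+w]
    o=cv2.resize(im,None,fx=s,fy=s,interpolation=cv2.INTER_CUBIC)
    for i in range(0,w,10): cv2.putText(o,str(c+i),(int(i*s),8),0,.3,(0,255,255),1);cv2.line(o,(int(i*s),0),(int(i*s),4),(0,255,255),1)
    for i in range(0,h,10): cv2.putText(o,str(r+i),(0,int(i*s)+3),0,.3,(0,255,255),1)
    return o
a=crop("scene",168,142,105,115,7)[:,:]
b=crop("top",185,172,95,135,6)
cv2.imwrite("pics/cs.png",cv2.resize(a,None,fx=.74,fy=.74) if 0 else a[:600*1] if 0 else crop("scene",168,142,110,118,5))
cv2.imwrite("pics/ct.png",crop("top",185,172,95,135,4.4))
a=crop("scene",168,142,80,118,5);b=crop("top",190,172,80,118,5)
cv2.imwrite("pics/both.png",np.hstack([a,b])[:600]);print(a.shape)
```

```text
(590, 400, 3)
```

View pics/both.png

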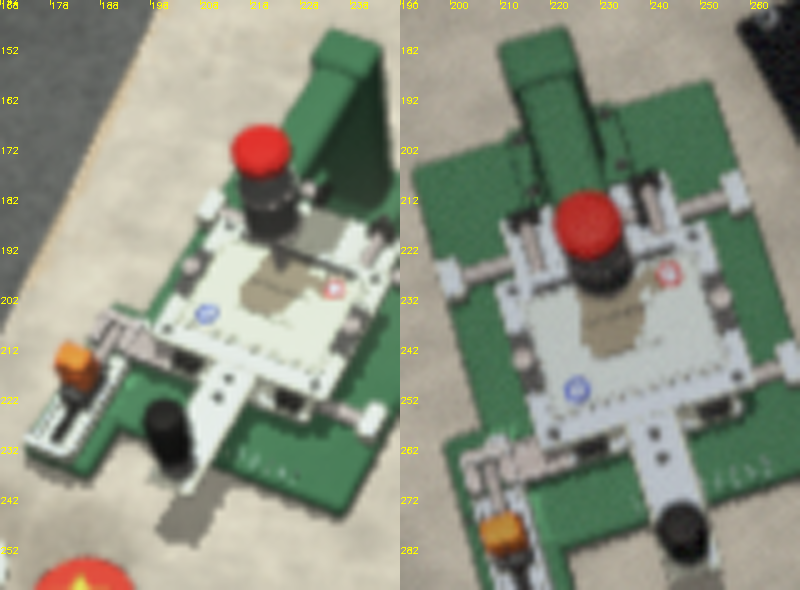

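In the crops (scene | top, full-image pixels) I read: red ring (234.5,199.2) | (243.4,226.2), blue ring (209.1,204.2) | (225.2,249.6), cap top (220,170.6) | (227.4,216), knob top (200.6,223.6) | (246.6,276), fin top (182.8,212.2) | (210.2,277.5).

```bash
cat > h.py <<'E'
import numpy as np,pickle
from scipy.optimize import least_squares
def proj(r,X):
    p=r["camera_from_world"]@np.append(X,1); q=r["mtx"]@np.array([p[0],-p[1],-p[2]]); return q[:2]/q[2]
def tri(views,x0=(.5,.3,.1)):
    s=least_squares(lambda X:np.concatenate([proj(r,X)-np.array(u) for r,u in views]),x0); return s.x,np.sqrt(2*s.cost)
def onz(r,u,z):
    return np.append(least_squares(lambda X:proj(r,[X[0],X[1],z])-np.array(u),[.5,.3]).x,z)
E
python3 - <<'E'
from h import *
d=pickle.load(open("d0.pkl","rb"));S,T=d["scene"],d["top"]
P=dict(red=[(234.5,199.2),(243.4,226.2),.059],blue=[(209.1,204.2),(225.2,249.6),.059],cap=[(220,170.6),(227.4,216),.182],knob=[(200.6,223.6),(246.6,276),0],fin=[(182.8,212.2),(210.2,277.5),0])
for k,(a,b,z) in P.items():
    X,e=tri([(S,a),(T,b)]);print(k,X.round(4),round(e,2),*( [onz(S,a,z).round(4),onz(T,b,z).round(4)] if z else []))
E
```

```text
red [0.5607 0.0114 0.0543] 0.23 [0.5575 0.0103 0.059 ] [0.5595 0.0114 0.059 ]
blue [0.5279 0.0724 0.0529] 0.03 [0.5245 0.0703 0.059 ] [0.5262 0.0724 0.059 ]
cap [0.5585 0.0392 0.1748] 0.17 [0.554  0.0365 0.182 ] [0.5558 0.0396 0.182 ]
knob [0.4378 0.0541 0.1097] 0.12
fin [0.4818 0.1284 0.0594] 0.47
```

Emit:
arm_command([
  [-0.648,-0.501,-0.117,0,0,-0.1],
  [-0.648,-0.501,-0.117,0,0,-0.1],
  [-0.648,-0.501,-0.117,0,0,-0.1],
  [-0.648,-0.501,-0.117,0,0,-0.1],
  [-0.648,-0.501,-0.117,0,0,-0.1],
  [-0.648,-0.501,-0.117,0,0,-0.1],
  [-0.648,-0.501,-0.117,0,0,-0.1],
  [-0.648,-0.501,-0.117,0,0,-0.1],
], fingers=0)

```text
clock: 1.1
tool_pos: [0.4809, 0.0981, 0.3017]
tool_rot: [[-0.991, 0.137, 0.0], [0.137, 0.991, 0.0], [-0.0, 0.0, -1.0]]
ft_force: [1.2, 1.0, 0.7]
opening: 0.5
grip_force: 0.0
```

Run:
```python
from station import arm
import cv2,pickle
r=arm.get_image("wrist");pickle.dump(r,open("w1.pkl","wb"))
cv2.imwrite("pics/w1.png",cv2.resize(cv2.cvtColor(r["image"],cv2.COLOR_RGB2BGR),(800,600),interpolation=cv2.INTER_CUBIC))
s=arm.sense();print(s["clock"],s["tool_pos"],s["tool_rot"],s["opening"],s["ft_force"]);print(r["camera_from_world"],r["mtx"])
```

```text
1.15 [0.48388523 0.09237264 0.30250908] [[-0.98988292  0.14185133  0.00316221]
 [ 0.14183554  0.9898788  -0.00475893]
 [-0.00380527 -0.00426227 -0.99998368]] 0.504007383503467 [ 2.0853594  -4.53774408  0.90704569]
[[ 1.36556825e-01  9.90632202e-01 -2.72444134e-04 -1.61300200e-01]
 [-9.49505228e-01  1.30809117e-01 -2.85182043e-01  5.00516450e-01]
 [-2.82474877e-01  3.92022416e-02  9.58473332e-01 -3.13948795e-01]
 [ 0.00000000e+00  0.00000000e+00  0.00000000e+00  1.00000000e+00]] [[337.67300209   0.         278.17824415]
 [  0.         337.67300209 205.76350636]
 [  0.           0.           1.        ]]
```

View pics/w1.png

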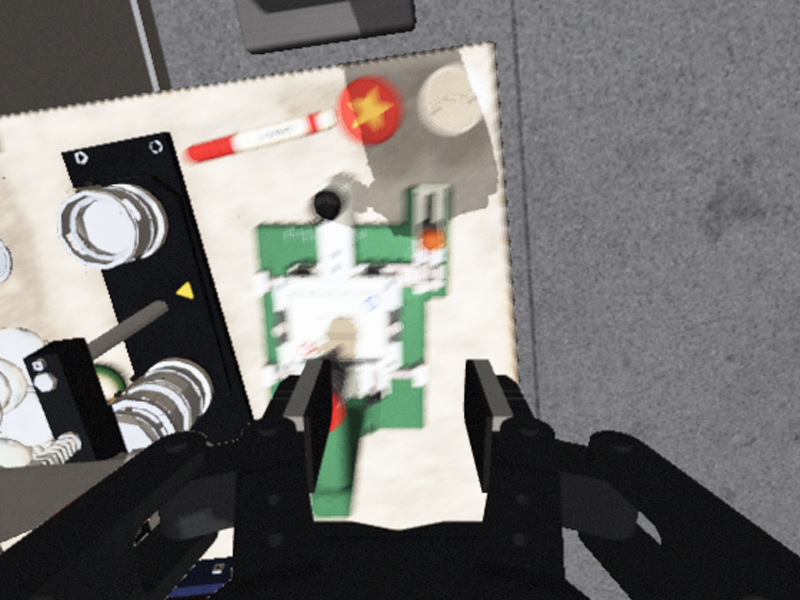

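The picture is blurred because the arm was still moving: fin at about (432,238), knob at (330,203), and the cap half hidden at (335,410). I'll move forward and settle.

Emit:
arm_command([
  [-0.121,-0.084,0,0,0,0],
  [-0.121,-0.084,0,0,0,0],
  [-0.121,-0.084,0,0,0,0],
  [-0.121,-0.084,0,0,0,0],
  [-0.121,-0.084,0,0,0,0],
  [-0.121,-0.084,0,0,0,0],
], fingers=1)

```text
clock: 1.9
tool_pos: [0.545, 0.041, 0.3018]
tool_rot: [[-0.991, 0.135, 0.0], [0.135, 0.991, 0.0], [-0.0, 0.0, -1.0]]
ft_force: [0.7, 0.0, -0.2]
opening: 0.996
grip_force: 0.0
```

```bash
cat >> h.py <<'E'
def snap(n):
    from station import arm; import cv2
    r=arm.get_image("wrist");pickle.dump(r,open(n+".pkl","wb"));s=arm.sense();print(s["clock"],s["tool_pos"].round(4),s["joint_velocities"].round(3));return r
def big(r,c,y,w,h,s):
    import cv2
    return cv2.resize(cv2.cvtColor(r["image"],cv2.COLOR_RGB2BGR)[y:y+h,c:c+w],None,fx=s,fy=s,interpolation=cv2.INTER_CUBIC)
E
python3 -c "
from h import *
snap('w2')"
```

```text
1.95 [0.5451 0.0409 0.3018] [-0.004  0.001  0.004 -0.    -0.001 -0.001]
```

Emit:
arm_command([
  [0,0.1,0,0,0,0],
  [0,0.1,0,0,0,0],
  [0,0.1,0,0,0,0],
  [0,0.1,0,0,0,0],
  [0,0.1,0,0,0,0],
  [0,0.1,0,0,0,0],
])

```text
clock: 2.7
tool_pos: [0.5536, 0.0991, 0.3016]
tool_rot: [[-0.991, 0.137, 0.0], [0.137, 0.991, 0.0], [-0.0, 0.0, -1.0]]
ft_force: [-0.2, 0.8, -0.8]
opening: 0.999
grip_force: 0.0
```

```bash
python3 -c "
from h import *
import cv2
b=snap('w3');a=pickle.load(open('w2.pkl','rb'))
X=np.array([.53,.05,.06]);o=[]
for r in(a,b):
    u=proj(r,X).round().astype(int);c,y=u[0]-65,u[1]-110;print(u,c,y);o.append(big(r,c,max(y,0),130,190,3))
cv2.imwrite('pics/w23.png',np.hstack(o))"
```

```text
2.75 [0.5537 0.0992 0.3016] [ 0.003  0.003  0.001 -0.002 -0.    -0.001]
[286 157] 221 47
[234 157] 169 47
```

View pics/w23.png

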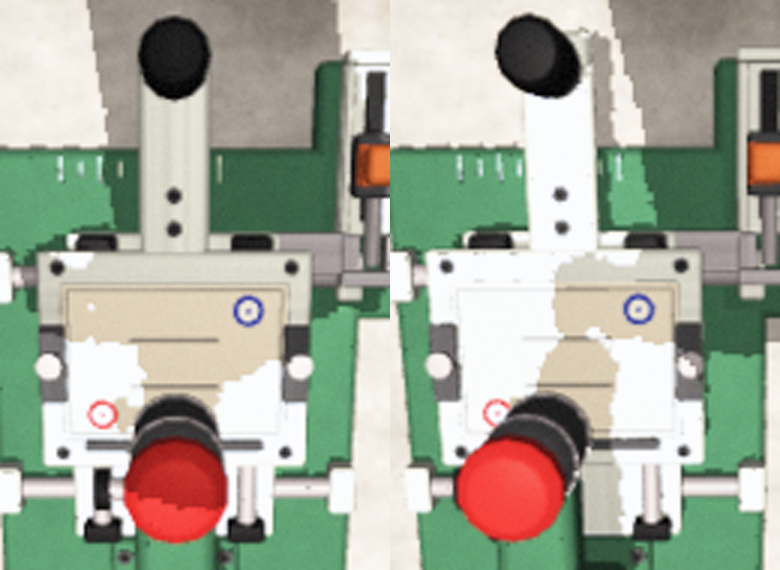

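In the settled crops (A | B, crop pixels) I read: red ring (102,414) | (107,413), blue ring (248,311) | (248,309), cap top (176,491) | (120,490), knob top (174,50) | (142,50). The front edge of the base lies level in the picture, so the tool is square to the stand. I'll get the fin from its colour.

Run:
```python
from h import *
import cv2
A,B=[pickle.load(open(f'w{i}.pkl','rb')) for i in(2,3)]
fa=lambda x,y:(x/3+221-.33,y/3+47-.33); fb=lambda x,y:(x/3+169-.33,y/3+47-.33)
P=dict(red=[(102,414),(107,413),.059],blue=[(248,311),(248,309),.059],cap=[(176,491),(120,490),.182],knob=[(174,50),(142,50),.115])
O={}
R=B["camera_from_world"][:3,:3];ex=-R[1,:2]*0
ang=np.arctan2(R[0,0],R[0,1]);print("tool yaw",np.degrees(ang))
ex=np.array([np.cos(ang),-np.sin(ang)]);ey=np.array([np.sin(ang),np.cos(ang)])
for k,(a,b,z) in P.items():
    X,e=tri([(A,fa(*a)),(B,fb(*b))]);pa,pb=onz(A,fa(*a),z),onz(B,fb(*b),z);O[k]=(pa+pb)/2
    print(k,X.round(4),round(e,2),pa.round(4),pb.round(4))
for k in O:
    d=O[k][:2]-O["cap"][:2];print(k,"stand xy",(d@ex).round(4),(d@ey).round(4))
for n,r in(("A",A),("B",B)):
    h=cv2.cvtColor(r["image"],cv2.COLOR_RGB2HSV);m=((h[...,0]>=6)&(h[...,0]<=20)&(h[...,1]>170)&(h[...,2]>90)).astype(np.uint8)
    nn,l,st,c=cv2.connectedComponentsWithStats(m)
    for i in range(1,nn):
        if st[i,4]>40:print(n,st[i],c[i].round(1))
def fincrop(r):
    u=proj(r,[.482,.128,.062]).round().astype(int);print(u);return big(r,u[0]-25,u[1]-25,50,50,8)
cv2.imwrite("pics/fin.png",np.hstack([fincrop(A),fincrop(B)]))
```

```text
tool yaw 7.883952778252419
red [0.5571 0.0102 0.0591] 0.04 [0.557  0.0102 0.059 ] [0.5571 0.0102 0.059 ]
blue [0.5249 0.071  0.06  ] 0.09 [0.5251 0.071  0.059 ] [0.5249 0.0709 0.059 ]
cap [0.5559 0.0391 0.1757] 0.2 [0.5539 0.0393 0.182 ] [0.5543 0.0406 0.182 ]
knob [0.4356 0.0549 0.1008] 0.47 [0.4369 0.0547 0.115 ] [0.4378 0.0571 0.115 ]
red stand xy 0.0071 -0.0291
blue stand xy -0.033 0.0267
cap stand xy 0.0 0.0
knob stand xy -0.1178 -0.0002
A [291   5  19  20  41] [297.6  16.8]
A [340  95  19  14 187] [346.8 101.7]
B [237   0  23  24  56] [247.1  14.9]
B [288  95  17  13 217] [295.9 101. ]
[351 104]
[297 103]
```

View pics/fin.png

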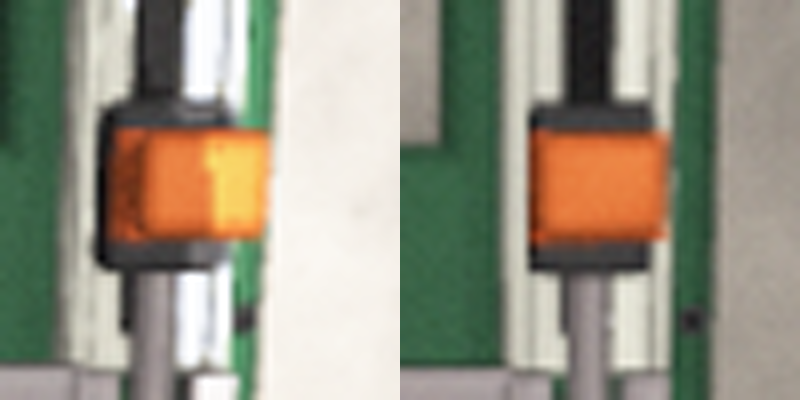

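Fin top face centre: A (206,184), B (606,186) in the 8x crops, i.e. pixels (351.3,101.6) and (297.3,100.8).

Run:
```python
from h import *
from station import arm
A,B=[pickle.load(open(f'w{i}.pkl','rb')) for i in(2,3)]
a,b=(351.3,101.6),(297.3,100.8)
X,e=tri([(A,a),(B,b)]);print(X,e,onz(A,a,.065),onz(B,b,.065),onz(A,a,.060),onz(B,b,.06))
s=arm.sense();print(s["tool_pos"],s["tool_rot"])
```

```text
[0.4796583  0.12886873 0.05862573] 0.0656084483651391 [0.47958998 0.12755057 0.065     ] [0.47963951 0.12852532 0.065     ] [0.47968138 0.12858122 0.06      ] [0.47961677 0.12879971 0.06      ]
[0.55366146 0.09924324 0.30158274] [[-9.90576765e-01  1.36958563e-01  1.58879145e-04]
 [ 1.36958564e-01  9.90576777e-01 -6.86996338e-06]
 [-1.58322892e-04  1.49546334e-05 -9.99999987e-01]]
```

Emit:
arm_command([
  [0.1289,0.0316,0,0,0,0],
  [0.1289,0.0316,0,0,0,0],
  [0.1289,0.0316,0.3,0,0,0],
  [0.1289,0.0316,0.3,0,0,0],
  [0.1289,0.0316,0.3,0,0,0],
  [0.1289,0.0316,0.3,0,0,0],
  [0.1289,0.0316,0.446,0,0,0],
  [0.1289,0.0316,0.446,0,0,0],
], fingers=-0.05)

```text
clock: 3.75
tool_pos: [0.4805, 0.1291, 0.0342]
tool_rot: [[-0.991, 0.136, 0.001], [0.136, 0.991, 0.0], [-0.001, 0.0, -1.0]]
ft_force: [-0.1, 0.2, 0.0]
opening: 0.472
grip_force: 0.0
```

Emit:
arm_command([
  [0,0,0,0,0,0],
  [0,0,0,0,0,0],
  [0,0,0,0,0,0],
  [0,0,0,0,0,0],
  [0,0,0,0,0,0],
], fingers=-1, grip_force=25)

```text
clock: 4.38
tool_pos: [0.481, 0.1293, 0.0355]
tool_rot: [[-0.991, 0.136, 0.003], [0.136, 0.991, 0.001], [-0.003, 0.001, -1.0]]
ft_force: [-1.4, -0.7, 6.9]
opening: 0.21
grip_force: 29.8
```

Emit:
arm_command([
  [0.01,0,-0.002,0,0,0],
  [0.02,0,-0.002,0,0,0],
  [0.03,0,-0.002,0,0,0],
  [0.038,0,-0.002,0,0,0],
  [0.042,0,-0.002,0,0,0],
  [0.045,0,-0.002,0,0,0],
  [0.045,0,-0.002,0,0,0],
])

```text
clock: 5.25
tool_pos: [0.457, 0.1324, 0.0357]
tool_rot: [[-0.991, 0.137, 0.008], [0.137, 0.991, -0.002], [-0.008, -0.0, -1.0]]
ft_force: [14.6, -3.2, -9.0]
opening: 0.203
grip_force: 27.6
```

The lock moved 24.2 mm and is now against its stop at 15 N. I'll ease off, release and rise.

Emit:
arm_command([
  [-0.004,0,0,0,0,0],
  [-0.004,0,0,0,0,0],
  [-0.004,0,0,0,0,0],
], fingers=-0.1)

```text
clock: 5.62
tool_pos: [0.4542, 0.1323, 0.0348]
tool_rot: [[-0.991, 0.136, -0.002], [0.136, 0.991, -0.0], [0.001, -0.0, -1.0]]
ft_force: [-0.7, -0.1, 0.3]
opening: 0.453
grip_force: 0.0
```

Run:
```python
from station import arm
import numpy as np
s=arm.sense();p=s["tool_pos"];R=s["tool_rot"];print(s["clock"],p,s["opening"],s["ft_force"])
for t in([p[0],p[1],.16],[.4365,.0553,.16],[.4365,.0553,.078]): print(((np.array(t)-p)@R/.6).round(4))
```

```text
5.625 [0.45424911 0.13228871 0.03477422] 0.45275597795618555 [-0.68150608 -0.121802    0.34328486]
[ 3.000e-04 -1.000e-04 -2.087e-01]
[ 0.0122 -0.1312 -0.2086]
[ 0.0119 -0.1312 -0.072 ]
```

Emit:
arm_command([
  [0,0,-0.1,0,0,0],
  [0,0,-0.2087,0,0,0],
  [0,0,-0.2087,0,0,0],
  [0.0122,-0.1312,-0.2087,0,0,0],
  [0.0122,-0.1312,-0.2087,0,0,0],
  [0.0122,-0.1312,-0.15,0,0,0],
  [0.0122,-0.1312,-0.059,0,0,0],
  [0.0122,-0.1312,-0.059,0,0,0],
], fingers=0.15)

```text
clock: 6.62
tool_pos: [0.4327, 0.055, 0.0669]
tool_rot: [[-0.991, 0.136, -0.009], [0.136, 0.991, -0.001], [0.009, -0.002, -1.0]]
ft_force: [-0.6, -0.3, -0.1]
opening: 0.578
grip_force: 0.0
```

Emit:
arm_command([
  [0,0,0,0,0,0],
  [0,0,0,0,0,0],
  [0,0,0,0,0,0],
  [0,0,0,0,0,0],
  [0,0,0,0,0,0],
], fingers=-1, grip_force=30)

```text
clock: 7.25
tool_pos: [0.4385, 0.0558, 0.0719]
tool_rot: [[-0.991, 0.136, 0.003], [0.136, 0.991, 0.001], [-0.002, 0.001, -1.0]]
ft_force: [-0.7, 0.6, 8.5]
opening: 0.264
grip_force: 30.2
```

Emit:
arm_command([
  [0.003,0.012,0,0,0,0],
  [0.006,0.024,0,0,0,0],
  [0.009,0.036,0,0,0,0],
  [0.0105,0.044,0,0,0,0],
  [0.0105,0.047,0,0,0,0],
  [0.0105,0.047,0,0,0,0],
])

```text
clock: 8.0
tool_pos: [0.4367, 0.0847, 0.0718]
tool_rot: [[-0.991, 0.136, 0.004], [0.136, 0.991, 0.0], [-0.004, 0.001, -1.0]]
ft_force: [1.4, -0.4, 6.9]
opening: 0.258
grip_force: 30.2
```

Emit:
arm_command([
  [0,0,0,0,0,0],
  [0,0,0,0,0,0],
  [0,0,-0.1,0,0,0],
  [0,0,-0.213,0,0,0],
  [0,-0.047,-0.213,0,0,0],
  [0,-0.047,-0.213,0,0,0],
  [0,-0.047,-0.213,0,0,0],
  [0,-0.047,-0.213,0,0,0],
], fingers=1)

```text
clock: 9.0
tool_pos: [0.4304, 0.0567, 0.1974]
tool_rot: [[-0.991, 0.136, -0.002], [0.136, 0.991, 0.0], [0.002, -0.0, -1.0]]
ft_force: [0.2, 0.1, -1.0]
opening: 1.0
grip_force: 0.0
```

Run:
```python
from h import *
from station import arm
import cv2
r=snap('w4');s=arm.get_image("scene");pickle.dump(s,open("s4.pkl","wb"))
X=[.5545,.039,.062];o=[]
for q,w,h,sc in((r,66,100,6),(s,66,100,6)):
    u=proj(q,X).round().astype(int);c,y=u[0]-w//2,u[1]-h//2;print(u,c,y);o.append(big(q,c,y,w,h,sc))
cv2.imwrite('pics/v4.png',np.hstack(o))
```

```text
9.05 [0.4305 0.0567 0.1974] [-0.001 -0.002  0.005  0.001 -0.001 -0.003]
[279 322] 246 272
[224 197] 191 147
```

View pics/v4.png

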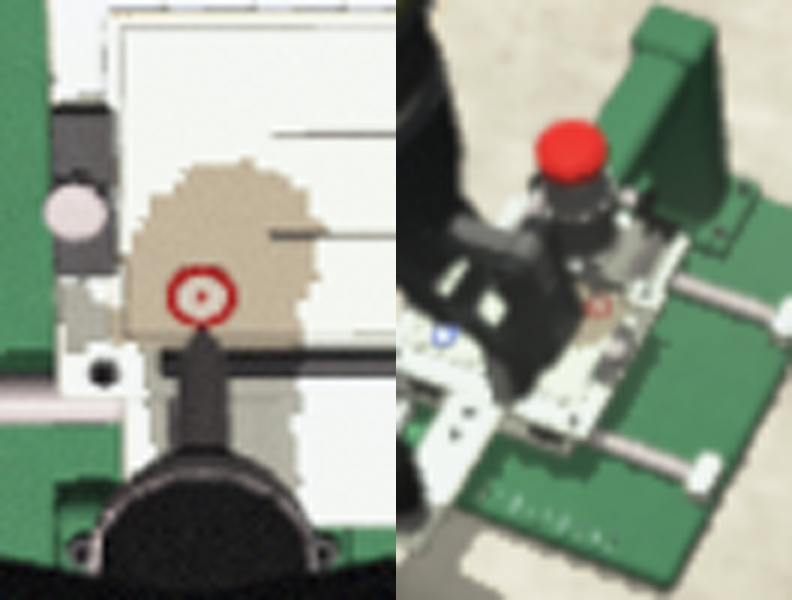

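The wrist view shows the red ring's centre at crop (202,297) and the punch tip at (202,327); they are aligned sideways. I'll compute the depth offset.

Run:
```python
from h import *
from station import arm
r=pickle.load(open("w4.pkl","rb"));f=lambda x,y:(x/6+246-.42,y/6+272-.42)
g=onz(r,f(202,297),.059);ex=np.array([.9906,-.137]);ey=np.array([.137,.9906])
for ty in(324,327,330):
    t=onz(r,f(202,ty),.066);d=(g-t)[:2];print(ty,g,t,d@ex,d@ey)
s=arm.sense();p=s["tool_pos"];R=s["tool_rot"];c=t
for X in([.555,.039,.25],[.555,.039,.2]):print(((np.array(X)-p)@R/.6).round(4))
```

```text
324 [0.55535076 0.03905864 0.059     ] [0.55531207 0.0390464  0.066     ] 3.665720659704618e-05 1.7433545407683844e-05
327 [0.55535076 0.03905864 0.059     ] [0.55585674 0.03897226 0.066     ] -0.0005130487807269117 1.6250463246273225e-05
330 [0.55535076 0.03905864 0.059     ] [0.55640194 0.03889806 0.066     ] -0.0010632927592622154 1.5066223215283789e-05
[-0.2093 -0.001  -0.0877]
[-0.2094 -0.001  -0.0044]
```

Emit:
arm_command([
  [0,0,-0.09,0,0,0],
  [-0.1,0,-0.09,0,0,0],
  [-0.2105,-0.001,-0.09,0,0,0],
  [-0.2105,-0.001,-0.09,0,0,0],
  [-0.2105,-0.001,-0.09,0,0,0],
  [-0.2105,-0.001,0.0,0,0,0],
  [-0.2105,-0.001,0.0,0,0,0],
  [-0.2105,-0.001,0.0,0,0,0],
], fingers=-1)

```text
clock: 10.1
tool_pos: [0.5557, 0.0387, 0.2]
tool_rot: [[-0.991, 0.136, 0.001], [0.136, 0.991, 0.0], [-0.001, 0.0, -1.0]]
ft_force: [0.6, 0.1, 0.4]
opening: 0.001
grip_force: 0.0
```

Now press down in steps to z = 0.174.

Emit:
arm_command([
  [0,0,0.015,0,0,0],
  [0,0,0.028,0,0,0],
  [0,0,0.033,0,0,0],
  [0,0,0.037,0,0,0],
  [0,0,0.041,0,0,0],
  [0,0,0.044,0,0,0],
  [0,0,0.044,0,0,0],
])

```text
clock: 10.98
tool_pos: [0.5566, 0.0386, 0.1745]
tool_rot: [[-0.991, 0.136, 0.002], [0.136, 0.991, 0.0], [-0.002, 0.001, -1.0]]
ft_force: [-5.8, -0.5, 18.6]
opening: 0.002
grip_force: 9.5
```

It bottomed at 18.6 N. I'll lift and go back to the knob.

Emit:
arm_command([
  [0,0,-0.06,0,0,0],
  [0,0,-0.12,0,0,0],
  [0.1,0.024,-0.12,0,0,0],
  [0.207,0.049,-0.1,0,0,0],
  [0.207,0.049,-0.02,0,0,0],
  [0.207,0.049,0.02,0,0,0],
  [0.207,0.049,0.02,0,0,0],
  [0.207,0.049,0.02,0,0,0],
], fingers=0.15)

```text
clock: 11.98
tool_pos: [0.4376, 0.0845, 0.1607]
tool_rot: [[-0.991, 0.136, 0.001], [0.136, 0.991, 0.0], [-0.001, 0.0, -1.0]]
ft_force: [-0.2, 0.6, 0.1]
opening: 0.572
grip_force: 0.0
```

Emit:
arm_command([
  [0,0,0.08,0,0,0],
  [0,0,0.152,0,0,0],
  [0,0,0.152,0,0,0],
  [0,0,0.152,0,0,0],
])

```text
clock: 12.48
tool_pos: [0.4386, 0.0847, 0.0705]
tool_rot: [[-0.991, 0.136, 0.002], [0.136, 0.991, 0.0], [-0.002, 0.001, -1.0]]
ft_force: [0.1, 0.1, -0.1]
opening: 0.575
grip_force: 0.0
```

Emit:
arm_command([
  [0,0,0,0,0,0],
  [0,0,0,0,0,0],
  [0,0,0,0,0,0],
  [0,0,0,0,0,0],
  [0,0,0,0,0,0],
], fingers=-1)

```text
clock: 13.1
tool_pos: [0.4386, 0.0847, 0.0705]
tool_rot: [[-0.991, 0.136, 0.003], [0.136, 0.991, 0.0], [-0.003, 0.001, -1.0]]
ft_force: [-0.7, -0.1, 6.3]
opening: 0.26
grip_force: 29.0
```

Emit:
arm_command([
  [-0.01,-0.014,0,0,0,0],
  [-0.02,-0.028,0,0,0,0],
  [-0.03,-0.042,0,0,0,0],
  [-0.04,-0.056,0,0,0,0],
  [-0.051,-0.07,0,0,0,0],
  [-0.061,-0.084,0,0,0,0],
  [-0.068,-0.0935,0,0,0,0],
  [-0.068,-0.0935,0,0,0,0],
])

```text
clock: 14.1
tool_pos: [0.4718, 0.023, 0.0706]
tool_rot: [[-0.991, 0.137, 0.004], [0.137, 0.991, -0.0], [-0.004, 0.0, -1.0]]
ft_force: [-0.2, -0.6, 7.1]
opening: 0.262
grip_force: 29.2
```

Emit:
arm_command([
  [0,0,0,0,0,0],
  [0,0,0,0,0,0],
])

```text
clock: 14.35
tool_pos: [0.4718, 0.023, 0.0706]
tool_rot: [[-0.991, 0.136, 0.004], [0.136, 0.991, -0.001], [-0.004, -0.0, -1.0]]
ft_force: [0.2, -1.8, 5.9]
opening: 0.26
grip_force: 29.2
```

Emit:
arm_command([
  [0,0,0,0,0,0],
  [0,0,0,0,0,0],
  [0,0,-0.1,0,0,0],
  [0,0,-0.212,0,0,0],
  [0.076,0.046,-0.212,0,0,0],
  [0.076,0.046,-0.212,0,0,0],
  [0.076,0.046,-0.212,0,0,0],
  [0.076,0.046,-0.212,0,0,0],
], fingers=1)

```text
clock: 15.35
tool_pos: [0.4286, 0.0566, 0.1954]
tool_rot: [[-0.991, 0.137, -0.001], [0.137, 0.991, -0.0], [0.001, -0.0, -1.0]]
ft_force: [0.3, -0.4, 1.2]
opening: 1.003
grip_force: 0.0
```

Run:
```python
from h import *
import cv2
r=snap('w5')
u=proj(r,[.5555,.039,.062]).round().astype(int);c,y=u[0]-66,u[1]-50;print(u,c,y)
cv2.imwrite('pics/v5.png',big(r,c,y,132,100,6))
```

```text
15.4 [0.4286 0.0565 0.1954] [-0.001 -0.    -0.001 -0.     0.001  0.002]
[280 326] 214 276
```

View pics/v5.png

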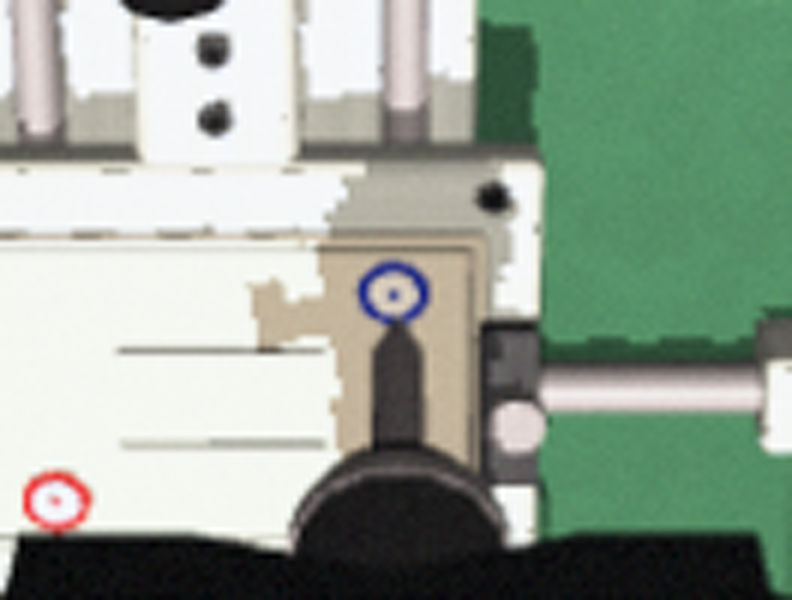

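The blue ring's centre is at (394,293) and the tip at (399,323), so it is within about 1 mm. Press here.

Emit:
arm_command([
  [0,0,-0.09,0,0,0],
  [-0.1,0,-0.09,0,0,0],
  [-0.2138,0,-0.09,0,0,0],
  [-0.2138,0,-0.09,0,0,0],
  [-0.2138,0,-0.09,0,0,0],
  [-0.2138,0,-0.007,0,0,0],
  [-0.2138,0,-0.007,0,0,0],
  [-0.2138,0,-0.007,0,0,0],
], fingers=-1)

```text
clock: 16.4
tool_pos: [0.5551, 0.0395, 0.2016]
tool_rot: [[-0.991, 0.136, 0.001], [0.136, 0.991, 0.0], [-0.001, 0.0, -1.0]]
ft_force: [1.6, 0.1, 0.8]
opening: -0.0
grip_force: 0.0
```

Emit:
arm_command([
  [0,0,0.015,0,0,0],
  [0,0,0.028,0,0,0],
  [0,0,0.033,0,0,0],
  [0,0,0.037,0,0,0],
  [0,0,0.041,0,0,0],
  [0,0,0.044,0,0,0],
  [0,0,0.044,0,0,0],
])

```text
clock: 17.27
tool_pos: [0.5556, 0.0395, 0.1746]
tool_rot: [[-0.991, 0.136, 0.001], [0.136, 0.991, 0.0], [-0.001, 0.0, -1.0]]
ft_force: [-3.4, -0.8, 8.9]
opening: 0.002
grip_force: 4.4
```

Emit:
arm_command([
  [0,0,-0.06,0,0,0],
  [0,0,-0.13,0,0,0],
  [0.1,0,-0.13,0,0,0],
  [0.2138,0,-0.13,0,0,0],
  [0.2138,0,-0.13,0,0,0],
  [0.2138,0,-0.05,0,0,0],
  [0.2138,0,-0.05,0,0,0],
  [0.2138,0,-0.05,0,0,0],
], fingers=1)

```text
clock: 18.27
tool_pos: [0.4293, 0.0569, 0.2046]
tool_rot: [[-0.991, 0.136, 0.001], [0.136, 0.991, -0.0], [-0.001, 0.0, -1.0]]
ft_force: [1.2, 0.9, 0.5]
opening: 1.001
grip_force: 0.0
```

Run:
```python
from h import *
import cv2
r=snap('w6')
cv2.imwrite('pics/v6.png',cv2.resize(cv2.cvtColor(r["image"],cv2.COLOR_RGB2BGR)[50:410,80:560],None,fx=1.66,fy=1.66,interpolation=cv2.INTER_CUBIC))
```

```text
18.325 [0.4298 0.057  0.205 ] [ 0.001 -0.005  0.005 -0.004  0.001  0.   ]
```

View pics/v6.png

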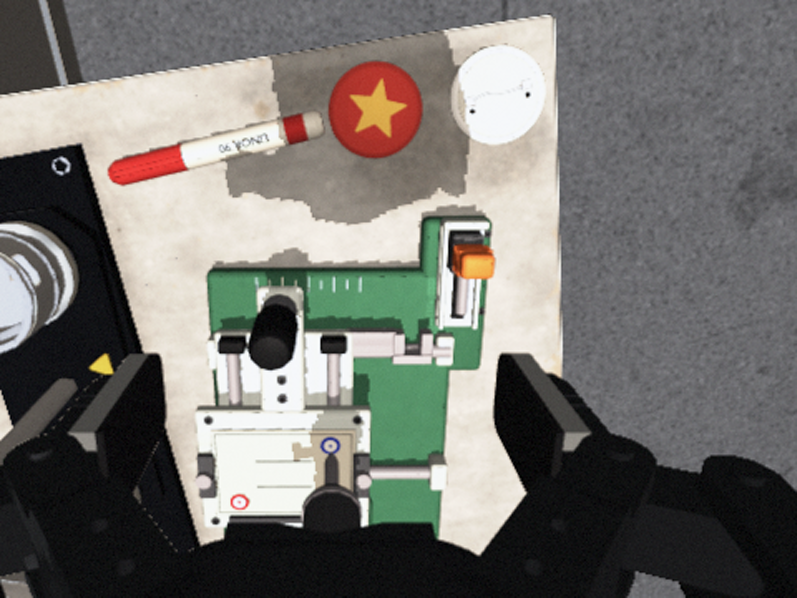

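The lock is out, the table is in place and the neighbouring things are unmoved. The second press carried only 9 N, so I'll compare the ring close-ups before and after for dots.

Run:
```python
from h import *
import cv2
W={i:pickle.load(open(f'w{i}.pkl','rb')) for i in(4,5,6)}
b5=onz(W[5],(394/6+214-.42,293/6+276-.42),.059); r5=onz(W[5],(56/6+214-.42,500/6+276-.42),.059); r4=onz(W[4],(202/6+246-.42,297/6+272-.42),.059)
o=[]
for i,X in((4,r4),(5,r5),(5,b5),(6,b5)):
    u=proj(W[i],X).round().astype(int);o.append(big(W[i],u[0]-8,u[1]-8,16,16,12))
cv2.imwrite('pics/v7.png',np.hstack(o))
```

```text
(no output)
```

View pics/v7.png

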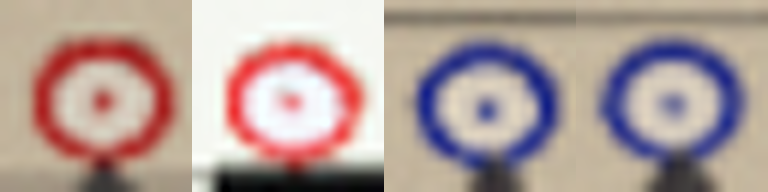

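The printed centre pips hide any dot, so the pictures don't settle it. I'll press once more at the same spot, a little deeper, to be sure.

Emit:
arm_command([
  [0,0,-0.08,0,0,0],
  [-0.1,0,-0.08,0,0,0],
  [-0.2138,0,-0.08,0,0,0],
  [-0.2138,0,-0.08,0,0,0],
  [-0.2138,0,-0.08,0,0,0],
  [-0.2138,0,0.0,0,0,0],
  [-0.2138,0,0.01,0,0,0],
  [-0.2138,0,0.01,0,0,0],
], fingers=-1)

```text
clock: 19.32
tool_pos: [0.5548, 0.0396, 0.1988]
tool_rot: [[-0.991, 0.136, 0.0], [0.136, 0.991, 0.0], [-0.0, 0.0, -1.0]]
ft_force: [-1.1, 0.5, 0.1]
opening: 0.001
grip_force: 0.0
```

Emit:
arm_command([
  [0,0,0.025,0,0,0],
  [0,0,0.03,0,0,0],
  [0,0,0.035,0,0,0],
  [0,0,0.04,0,0,0],
  [0,0,0.043,0,0,0],
  [0,0,0.043,0,0,0],
  [0,0,0.043,0,0,0],
])

```text
clock: 20.2
tool_pos: [0.5559, 0.0395, 0.1745]
tool_rot: [[-0.991, 0.136, 0.002], [0.136, 0.991, 0.0], [-0.002, 0.001, -1.0]]
ft_force: [-6.9, -0.4, 18.8]
opening: 0.0
grip_force: 9.3
```

Emit:
arm_command([
  [0,0,-0.06,0,0,0],
  [0,0,-0.13,0,0,0],
  [0.1,0,-0.13,0,0,0],
  [0.2138,0,-0.13,0,0,0],
  [0.2138,0,-0.13,0,0,0],
  [0.2138,0,-0.13,0,0,0],
])

```text
clock: 20.95
tool_pos: [0.4288, 0.057, 0.2503]
tool_rot: [[-0.991, 0.136, 0.002], [0.136, 0.991, 0.0], [-0.002, 0.0, -1.0]]
ft_force: [0.5, -1.2, -0.2]
opening: 0.002
grip_force: 0.0
```

Bottomed again at the same height, this time with 19 N.

```bash
python3 -c "
from station import arm
print(arm.hand_in())"
```

```text
the job is handed in; nothing more can be done
None
```

The job is handed in at about 21 s on the clock: the lock is out at its stop, the cap was pressed right down on the red ring, then on the blue ring (twice there, because the first press read only 9 N), and the table stands at blue; the tip was within about 1 mm of each ring's centre, but the pictures do not show the dots themselves.

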